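# Dust the inspection mirror, then hold it so the camera sees the green marker

## Task

Give the inspection mirror a puff of air: press the red cap of the clamped air duster right down and let it spring back up. Then turn the spring-return mirror (it has a yellow tab on top to take hold of) until the small camera on the same stand sees the green marker disc in the middle of the mirror, and finish while still holding the mirror steadily at that angle (let go, it springs back). Do not knock the marker stands, the bottle, the dish or the label roll out of place.

Things in the scene. Friction and masses are not known exactly. Their poses are not given: they have to be found in the camera images.
- duster_cap (a joint): travel of the duster's red cap: 0 up, 0.006 m fully down. A spring pushes it up: about 1 N to start, 4.5 N fully down. The duster is a white can 52 mm across on a fixed clamp foot, standing beside the mirror with its nozzle towards it
- cap_top (a point): centre of the top of the red cap (32 mm across, top 162 mm above the worktop when up); press straight down here. A stub nozzle and thin straw stick out of the cap's side along its x axis
- mirror (a joint): turn of the mirror about its upright axis, rad: 0 at rest, facing the camera squarely; grows clockwise seen from above, stop at 1.3. A weak spring (0.04 N m per rad) always returns it to 0; it stays turned only while held
- mirror_panel: the turning mirror, glass 74 mm wide and 64 mm high in a black frame 82 x 72 mm, with the yellow tab on top. Origin on the turning axis at the worktop; z up along the axis, x along the mirror's normal, out of its reflecting face, y across the face
- mirror_center (a point): middle of the reflecting face, on the turning axis, 110 mm above the worktop; same axes as mirror_panel
- mirror_grip (a point): middle of the yellow tab, on the turning axis, 172 mm above the worktop; the tab is 10 mm thick along x (pinch it so), 32 mm long along y, from 152 to 188 mm above the worktop; same axes as mirror_panel
- camera_lens (a point): front of the lens of the small grey camera fixed on the mirror's stand, 128 mm from the mirror's axis, 110 mm above the worktop, aimed at the middle of the mirror. The stand is fixed; the camera's top is 130 mm high
- view_point (a point): where the camera is looking: the point on its line of sight after reflection in the middle of the mirror, 190 mm past the mirror. x points along that line away from the mirror, z up. The point is in the air, no solid thing; a small collar low on the mirror's post, geared to the mirror, carries a white pointer 40 mm long that shows the direction of x. It swings clockwise by twice the mirror's turn and at rest points back to the camera
- green_marker: the marker to show: green disc 50 mm across with white rim on a thin stem and dark round foot 60 mm across, 137 mm tall, loose, 0.4 kg. Origin under the foot
- green_marker_center (a point): centre of the green disc, 110 mm above the worktop, about 150 to 230 mm from the mirror's axis; x is the disc's axis
- orange_marker: a like marker with an orange disc, the wrong one; it may stand in either place
- reagent: bystander: white reagent bottle with yellow cap, 43 mm across, 84 mm tall; origin under it
- dish: bystander: clear round dish 92 mm across, 16 mm tall; origin under it
- labels: bystander: roll of white labels 66 mm across, 30 mm tall; origin under it

How it is judged:
On the way, in this order (a step that is already met when the one before it is completed fails the run):
1. the duster's cap is pressed down while the mirror is at rest (value of joint duster_cap above 0.0042 m and value of joint mirror below 0.15 rad), for 0.06 s.
2. the cap has sprung back up (value of joint duster_cap below 0.001 m), for 0.1 s.
3. the mirror is turned so that the camera sees the green marker (y of green_marker_center in the frame of view_point between -0.02 and 0.02 m and x of green_marker_center in the frame of view_point above -0.1 m), for 0.2 s.
At the end, for the whole second after the job is handed in: The camera's line of sight, reflected in the middle of the mirror, passes within 20 mm of the centre of the green disc; the fingers are still holding the mirror (over 0.3 N) and it is still (under 0.05 rad/s); the duster's cap is up; the green marker stands upright (all of step 3 and contact force between the fingers and mirror_panel above 0.3 N and velocity of joint mirror between -0.05 and 0.05 rad/s and value of joint duster_cap below 0.001 m and angle between green_marker's own z axis and vertical below 0.1 rad); the arm keeps its last pose, push and grip.
It fails at once if a marker stand is moved more than 15 mm (distance of any of green_marker, orange_marker from where it was at the start of the episode above 0.015 m).
It fails at once if the bottle, the dish or the label roll is moved more than 20 mm (distance of any of reagent, dish, labels from where it was at the start of the episode above 0.02 m).
It also fails if it takes over 38 s, if anything falls off the work surface, if the arm or the gripper's body presses on something with over 40 N, if the wrist force passes 120 N, or if a joint passes its speed limit or range.

## Robot

A 6-joint arm with a two-finger parallel gripper is mounted at the origin on a cart in front of the work surface, level with it; the furniture and walls round the work are solid. World frame = base frame: x ahead of the robot, y to its left, z up, the work surface at z = 0. Lengths are in m, angles in rad, forces in N, time in s.
With the tool pointing down it reaches from about 0.25 to 0.775 m from the base axis. Payload 4 kg.
Tool frame: the origin (TCP) lies midway between the tips of the shut fingers; the grasp point (between the pads) lies 19 mm behind it; z points along the fingers, x is the direction in which the jaws open and shut, and the axes are right-handed (so a half turn about z gives the same grasp; the last joint's range is limited). The gripper opens to 94 mm and grips with 3 to 60 N. Pads are 16 mm wide; open, the fingers measure 119 mm over their backs; the gripper's body (75 mm by 177 mm) begins 78 mm behind the grasp point.
Start: joints at [-1.286, 0.087, 1.371, -0, 1.684, -0.103], TCP at [0.208, -0.509, 0.206] pointing down, gripper open.
Joint ranges: [-3.1, 3.1], [-0.76, 2.03], [0.27, 2.55], [-1.08, 4.22], [0.17, 2.65], [-2.57, 2.57]. Speed limits (rad/s): [2.79, 2.79, 3.14, 3.14, 3.14, 3.14].

## Interface

Orientations are given as [roll, pitch, yaw] about the fixed x, y, z axes, in that order (R = Rz(yaw) Ry(pitch) Rx(roll)).
In Python, from bench import robot gives the robot as it stands.
- The arm moves only by the shell command python3 -m handwheel 'ROWS'. ROWS is a JSON object of lists of equal length, an entry for each row: "delta_pos": the shift along the tool's x, y, z in mm, a list of three; "rotation": the turn, a rotation vector about the tool's x, y, z in rad, a list of three; "claw": the closure, from -1 (fully open) to 1 (shut). In form: {"delta_pos": [[tx, ty, tz], ...], "rotation": [[wx, wy, wz], ...], "claw": [claw, ...]}. A call has exactly 8 rows; each row shifts and turns the commanded pose from where the row before left it, along the tool's axes as they then stand; what a row does not reach is not made up. A row lasts 1/8 s, in which the tool goes at most 62.5 mm and 10.7 degrees, less where a joint would pass 70% of its speed; a pose out of reach is approached as far as the arm can. A call with a gripper value outside its range is refused whole. The fingers move at their own pace and stop on an object; the grip force is fixed at half the most. Time passes only in rows, so rows that do not move let the fingers close, or fill a call up. It gives the time, the measured TCP pose, the force and the opening at its end, in the units of the state.
- robot.get_obs(): the state, without advancing time (a new reading comes with each control period).
- robot.snapshot(name): name is "scene" or "top" or "wrist"; returns a dict with "color" (384x512x3 uint8, red, green, blue), "intrinsics" (3x3 intrinsics, pixels), "eye" and "rotation" of the camera in the world. Camera axes: x right, y down, z forward; pixel columns grow to the right and rows downward; lengths in m; the calibration is good to about 2 mm. A picture is of the moment at which its call begins. There is no depth.
- robot.close_job(): hands the job in, once; it reports no verdict.
The state is a dict: "time": time; "joint_positions": joint angles; "qvel": joint speeds; "joint_torque": joint torques, N m; "tool_pos": TCP position; "ee_rot": TCP orientation; "wrist_force": force on the tool from outside, world axes, zero at the start; "wrist_torque": the same for the moment, N m; "width": finger opening in m.
Only numpy, scipy, OpenCV 4.12 (cv2) and the standard library are available. Lean on these libraries where they do the work, as an engineer would, in place of code of your own. Each camera call takes 0.05 s, during which the arm holds its last target.

## Working session

There is one attempt and no reset: what is moved stays moved. The work goes in short steps, Python scripts to look and compute and a shell command to move; the robot and the scene stay as the last step left them, time stands still between calls to the robot, and variables do not carry over. Pictures are saved under pics/ and viewed, and the job is handed in when it is done.

```bash
ls; mkdir -p pics; python3 - <<'E'
from bench import robot
import cv2,pickle
d={}
for n in ["scene","top","wrist"]:
    s=robot.snapshot(n); d[n]=s; cv2.imwrite(f"pics/{n}0.png",s["color"][:,:,::-1]); print(n,s["eye"],s["rotation"],s["intrinsics"])
pickle.dump(d,open("s0.pkl","wb"))
print(robot.get_obs())
E
```

```text
pics
scene [-0.03721263  0.59247423  1.00554628] [-2.41961019  0.01526383 -2.25275412] [[388.87040586   0.         256.21715889]
 [  0.         388.87040586 188.81100559]
 [  0.           0.           1.        ]]
top [0.40330476 0.10772184 1.25760775] [-2.99454544  0.01201584 -1.57743311] [[405.2618633    0.         256.73625423]
 [  0.         405.2618633  190.45266491]
 [  0.           0.           1.        ]]
wrist [ 0.27894638 -0.47955446  0.38330263] [ 2.87503093e+00  2.53257013e-03 -1.18529047e+00] [[328.15577568   0.         259.67288194]
 [  0.         328.15577568 188.72413512]
 [  0.           0.           1.        ]]
{'time': 0.15, 'joint_positions': array([-1.28611452e+00,  8.77893294e-02,  1.37190096e+00,  1.88755780e-06,
        1.68359683e+00, -1.03068019e-01]), 'qvel': array([-0.00054754, -0.00243324, -0.00411063, -0.00036417, -0.00216274,
        0.00105853]), 'joint_torque': array([ 8.90938845e-04, -3.40643835e+01, -3.02793002e+01,  7.17657711e-02,
        3.05092894e-02, -1.04440246e-04]), 'tool_pos': array([ 0.2078521 , -0.50875756,  0.20457393]), 'ee_rot': array([-3.14141645e+00,  1.68527807e-03, -1.18304614e+00]), 'wrist_force': array([-0.53099936,  0.08666772, -1.35806858]), 'wrist_torque': array([-0.00589465,  0.02344052, -0.05415737]), 'width': 0.09387889368856792}
```

View pics/scene0.png

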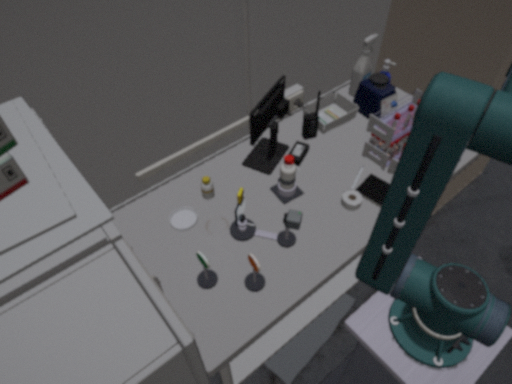

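View pics/top0.png

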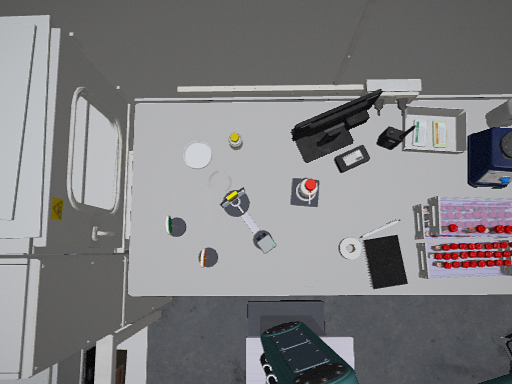

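View pics/wrist0.png

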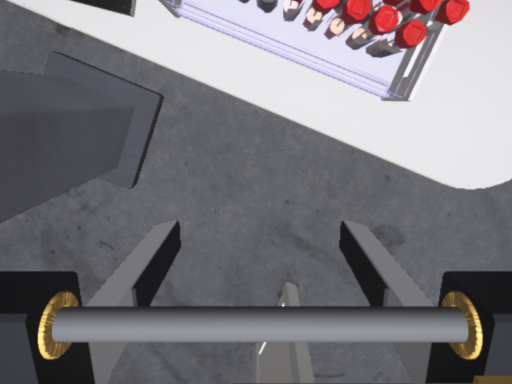

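The top view has up = +x and left = +y. It shows the red cap near (309,185), the yellow tab (234,196), the camera (264,241), the green disc (169,225) and the orange disc (203,257). Next I'll enlarge it and triangulate.

```bash
cat > h.py <<'E'
import numpy as np,cv2,pickle
from scipy.spatial.transform import Rotation as R
def ray(s,u,v):
    K=s["intrinsics"];r=np.array(s["rotation"]);M=R.from_euler('xyz',r).as_matrix() if r.shape==(3,) else r
    d=M@np.linalg.inv(K)@np.array([u,v,1.]);return np.array(s["eye"]),d
def onz(s,u,v,z):
    e,d=ray(s,u,v);return e+d*(z-e[2])/d[2]
def tri(s1,p1,s2,p2):
    e1,d1=ray(s1,*p1);e2,d2=ray(s2,*p2)
    t=np.linalg.lstsq(np.c_[d1,-d2],e2-e1,rcond=None)[0]
    a=e1+t[0]*d1;b=e2+t[1]*d2;return (a+b)/2,np.linalg.norm(a-b)
def blobs(s,lo,hi,mn=4):
    h=cv2.cvtColor(s["color"],cv2.COLOR_RGB2HSV);m=cv2.inRange(h,np.array(lo),np.array(hi))
    n,l,st,c=cv2.connectedComponentsWithStats(m)
    return [(np.round(c[i],1).tolist(),st[i].tolist()) for i in range(1,n) if st[i][4]>=mn]
E
python3 - <<'E'
from h import *
d=pickle.load(open("s0.pkl","rb"))
for n in ["scene","top"]:
    for nm,lo,hi in [("red",(0,170,120),(5,255,255)),("or",(6,120,100),(18,255,255)),("yel",(22,150,100),(33,255,255)),("grn",(45,120,40),(85,255,255))]:
        print(n,nm,[b for b in blobs(d[n],lo,hi) if (130<b[0][0]<340 and b[0][1]>140)])
c=d["top"]["color"][150:290,140:340,::-1];cv2.imwrite("pics/topz.png",cv2.resize(c,None,fx=4,fy=4,interpolation=cv2.INTER_CUBIC))
c=d["scene"]["color"][140:300,160:330,::-1];cv2.imwrite("pics/scz.png",cv2.resize(c,None,fx=3.7,fy=3.7,interpolation=cv2.INTER_CUBIC))
E
```

```text
scene red [([288.8, 158.2], [285, 155, 8, 7, 40])]
scene or []
scene yel [([205.4, 179.6], [203, 178, 6, 4, 21]), ([239.9, 193.0], [238, 189, 5, 8, 22])]
scene grn [([201.4, 260.0], [200, 258, 4, 5, 5])]
top red [([310.3, 184.2], [305, 179, 11, 13, 99])]
top or [([204.5, 257.0], [204, 250, 2, 15, 21])]
top yel [([231.8, 195.3], [226, 191, 12, 9, 54])]
top grn [([169.9, 224.7], [169, 217, 3, 16, 37])]
```

View pics/topz.png

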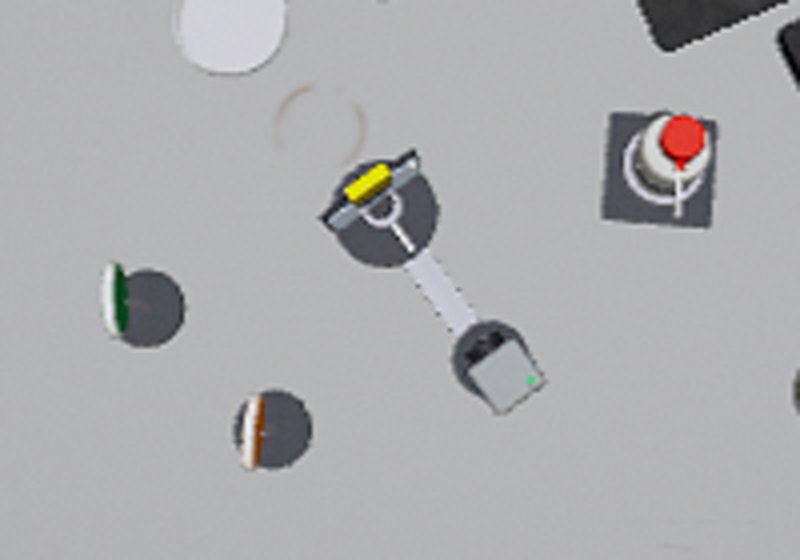

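View pics/scz.png

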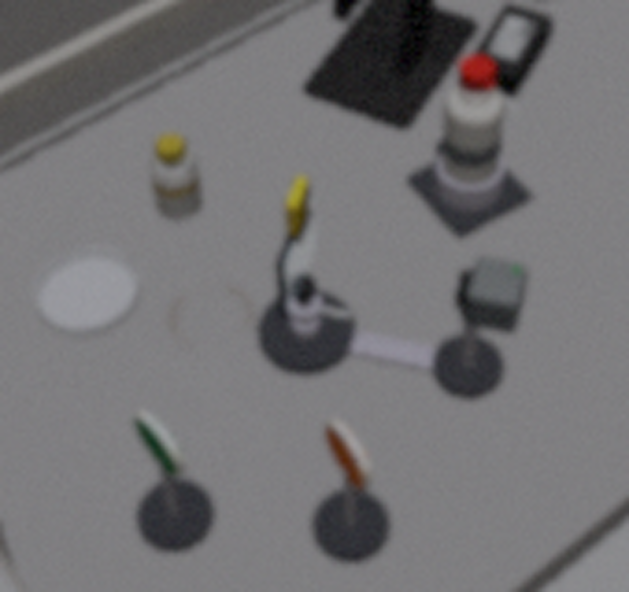

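```bash
python3 - <<'E'
from h import *
d=pickle.load(open("s0.pkl","rb"));t=d["top"];s=d["scene"]
h=cv2.cvtColor(t["color"],cv2.COLOR_RGB2HSV)
dark=cv2.inRange(t["color"],(30,30,30),(100,100,110))
n,l,st,c=cv2.connectedComponentsWithStats(dark)
for i in range(1,n):
    if st[i][4]>60 and 130<c[i][0]<340 and c[i][1]>160: print(c[i].round(1),st[i],onz(t,*c[i],0.008).round(4))
Z=lambda x,y:(140+x/4,150+y/4)
Zs=lambda x,y:(160+x/3.7,140+y/3.7)
print("foot green",onz(t,*Z(150,309),.008),onz(s,*Zs(175,514),.008))
print("foot orange",onz(t,*Z(275,429),.008),onz(s,*Zs(351,524),.008))
print("foot mirror",onz(t,*Z(385,213),.008),onz(s,*Zs(306,335),.008))
print("cam foot",onz(t,*Z(490,358),.008),onz(s,*Zs(468,366),.008))
print("tab top",onz(t,231.8,195.3,.188),"tri",tri(t,(231.8,195.3),s,Zs(299,187)), onz(s,239.9,193,.172))
print("cap",onz(t,310.3,184.2,.162),onz(s,288.8,157,.162))
print("green disc c",onz(t,*Z(116,299),.11),onz(s,*Zs(157,442),.11))
print("orange disc c",onz(t,*Z(253,432),.11))
print("cam top",onz(t,*Z(506,376),.13))
print("tab ends", onz(t,*Z(346,197),.188),onz(t,*Z(389,170),.188))
print("frame ends", onz(t,*Z(325,216),.146),onz(t,*Z(416,156),.146))
print("dish",onz(t,*Z(231,20),.01), "reagent", onz(t,235,138,.084))
print("labels",onz(t,350,248,.03))
E
```

```text
[258.2 190.1] [    0     0   512   384 80571] [0.5896 0.1169 0.008 ]
[301.4 195.4] [291 178  28  29 294] [ 0.5718 -0.0173  0.008 ]
[236.4 204.3] [220 188  29  29 357] [0.5455 0.1848 0.008 ]
[177.6 226.7] [171 218  15  19 232] [0.4776 0.3663 0.008 ]
[259.7 236.8] [253 230  19  19 124] [0.4448 0.1135 0.008 ]
[210.5 257.1] [204 248  14  19 194] [0.3844 0.2638 0.008 ]
foot green [0.47586926 0.36657902 0.008     ] [0.47841007 0.37275819 0.008     ]
foot orange [0.38396344 0.26910914 0.008     ] [0.38565308 0.27368348 0.008     ]
foot mirror [0.5488718  0.18538169 0.008     ] [0.54657518 0.19252066 0.008     ]
cam foot [0.4365391 0.1048677 0.008    ] [0.43604373 0.10830338 0.008     ]
tab top [0.54932233 0.18608114 0.188     ] tri (array([0.5494657 , 0.18641575, 0.19094018]), np.float64(0.0015315652564644228)) [0.55805268 0.18509555 0.172     ]
cap [ 0.58173187 -0.02680779  0.162     ] [ 0.58504061 -0.02666577  0.162     ]
green disc c [0.47719341 0.36975914 0.11      ] [0.48128868 0.37286751 0.11      ]
orange disc c [0.38357023 0.2713265  0.11      ]
cam top [0.42089182 0.09422243 0.13      ]
tab ends [0.53882717 0.20017626 0.188     ] [0.5567405  0.17154792 0.188     ]
frame ends [0.53104445 0.21826561 0.146     ] [0.57242238 0.15531128 0.146     ]
dish [0.7029818  0.30707121 0.01      ] reagent [0.73616258 0.18454651 0.084     ]
labels [ 0.40888472 -0.15655708  0.03      ]
```

```bash
python3 - <<'E'
from h import *
d=pickle.load(open("s0.pkl","rb"))
a=cv2.resize(d["top"]["color"][80:210,280:400,::-1],None,fx=3,fy=3,interpolation=cv2.INTER_CUBIC)
b=cv2.resize(d["scene"]["color"][70:200,230:350,::-1],None,fx=3,fy=3,interpolation=cv2.INTER_CUBIC)
cv2.imwrite("pics/mon.png",np.hstack([a,b]))
E
```

```text
(no output)
```

View pics/mon.png

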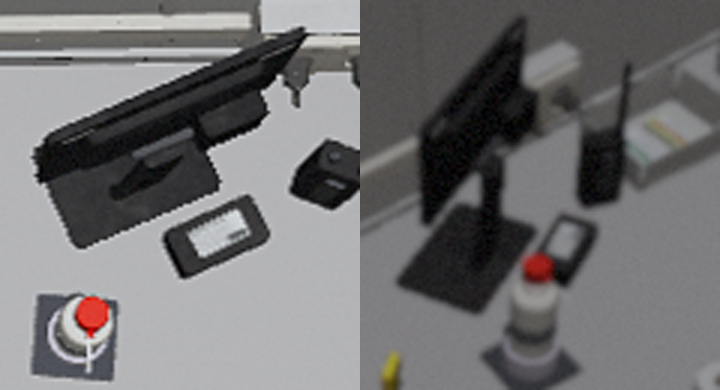

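```bash
python3 - <<'E'
from h import *
d=pickle.load(open("s0.pkl","rb"));t=d["top"];s=d["scene"]
print(tri(t,(294.5,127),s,(250.5,113)),tri(t,(293,139),s,(252,143)), tri(t,(382,90),s,(284,76)))
p=tri(t,(310.3,184.2),s,(288.8,156.5));print(p)
E
```

```text
(array([0.70616028, 0.0241944 , 0.28541292]), np.float64(0.0013205804606897078)) (array([0.71086404, 0.01829368, 0.15942353]), np.float64(0.0016161307426267723)) (array([ 0.80733079, -0.20170825,  0.26862427]), np.float64(0.002884845587168166))
(array([ 0.58187603, -0.02526277,  0.16715198]), np.float64(0.0026809965256183784))
```

```bash
python3 -m handwheel '{"delta_pos": [[-20,-35,-6],[-20,-35,-6],[-20,-35,-6],[-20,-35,-6],[-20,-35,-6],[-20,-35,-6],[-20,-35,-6],[-20,-35,-6]], "rotation": [[0,0,0],[0,0,0],[0,0,0],[0,0,0],[0,0,0],[0,0,0],[0,0,0],[0,0,0]], "claw": [1,1,1,1,1,1,1,1]}'
```

```text
time: 1.15
tool_pos: [0.4072, -0.2539, 0.2534]
ee_rot: [3.141, 0.0, -1.183]
wrist_force: [0.5, -0.1, -1.0]
width: 0.0174
```

```bash
python3 -m handwheel '{"delta_pos": [[-20.5,-35.5,0],[-20.5,-35.5,0],[-20.5,-35.5,0],[-20.5,-35.5,0],[-20.5,-35.5,0],[-20.5,-35.5,8],[-20.6,-35.6,12],[0,0,12]], "rotation": [[0,0,0],[0,0,0],[0,0,0],[0,0,0],[0,0,0],[0,0,0],[0,0,0],[0,0,0]], "claw": [1,1,1,1,1,1,1,1]}'
python3 - <<'E'
from bench import robot
import cv2
for n in ["wrist","top","scene"]:
    s=robot.snapshot(n); cv2.imwrite(f"pics/{n}1.png",s["color"][:,:,::-1])
    import pickle;pickle.dump(s,open(n+"1.pkl","wb"))
o=robot.get_obs();print(o["tool_pos"],o["wrist_force"],o["width"])
E
```

```text
time: 2.15
tool_pos: [0.5832, -0.0261, 0.2198]
ee_rot: [3.14, 0.001, -1.179]
wrist_force: [0.4, 0.2, 0.0]
width: 0.0001
[ 0.58158711 -0.02872704  0.22018744] [-0.17597117 -0.15896903  0.05689972] 0.0003069278868180273
```

View pics/wrist1.png

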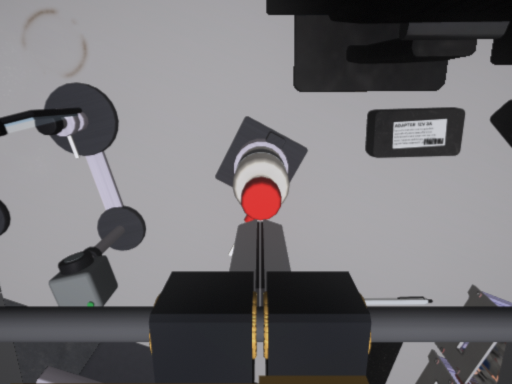

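View pics/top1.png

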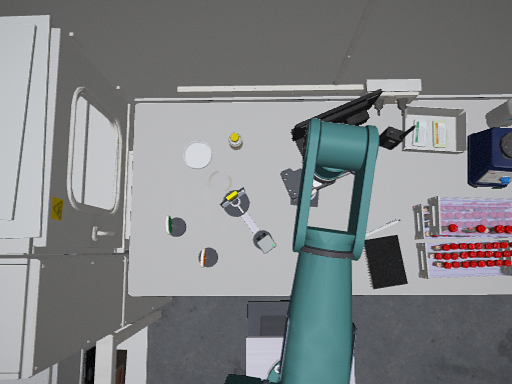

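View pics/scene1.png

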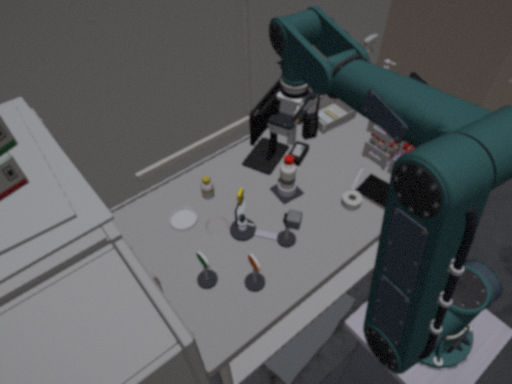

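```bash
python3 - <<'E'
from h import *
w=pickle.load(open("wrist1.pkl","rb"))
print([ (b,onz(w,*b[0],.162)) for b in blobs(w,(0,170,120),(5,255,255),200)], w["eye"])
print("yel",[ (b,onz(w,*b[0],.18)) for b in blobs(w,(22,150,100),(33,255,255),20)])
E
```

```text
[(([260.4, 201.0], [242, 182, 38, 40, 1165]), array([ 0.58544941, -0.02485098,  0.162     ]))] [0.65441121 0.00358429 0.39861873]
yel []
```

```bash
python3 -m handwheel '{"delta_pos": [[-1,-1.5,15],[0,0,15],[0,0,15],[0,0,8],[0,0,3],[0,0,1.5],[0,0,1],[0,0,0]], "rotation": [[0,0,0],[0,0,0],[0,0,0],[0,0,0],[0,0,0],[0,0,0],[0,0,0],[0,0,0]], "claw": [1,1,1,1,1,1,1,1]}'
```

```text
time: 3.3
tool_pos: [0.5838, -0.0267, 0.1634]
ee_rot: [-3.141, -0.0, -1.183]
wrist_force: [0.3, -0.3, 1.0]
width: 0.0007
```

```bash
python3 -m handwheel '{"delta_pos": [[0,0,1.5],[0,0,1.5],[0,0,1],[0,0,1],[0,0,0],[0,0,0],[0,0,0],[0,0,0]], "rotation": [[0,0,0],[0,0,0],[0,0,0],[0,0,0],[0,0,0],[0,0,0],[0,0,0],[0,0,0]], "claw": [1,1,1,1,1,1,1,1]}'
python3 - <<'E'
from bench import robot
import cv2
s=robot.snapshot("wrist"); cv2.imwrite("pics/wrist2.png",s["color"][:,:,::-1])
for i in range(3):
  robot.snapshot("top")
  o=robot.get_obs();print(o["tool_pos"],o["wrist_force"])
E
```

```text
time: 4.3
tool_pos: [0.5838, -0.0268, 0.1582]
ee_rot: [-3.141, -0.0, -1.183]
wrist_force: [0.9, 0.3, 3.2]
width: 0.0008
[ 0.58379219 -0.02676634  0.1581188 ] [ 2.28917094 -0.44228203  3.40048895]
[ 0.5837687  -0.0267688   0.15809004] [0.30808692 0.87741147 4.02537621]
[ 0.58377514 -0.02677773  0.1581094 ] [ 2.35147424 -0.32372906  2.69392276]
```

View pics/wrist2.png

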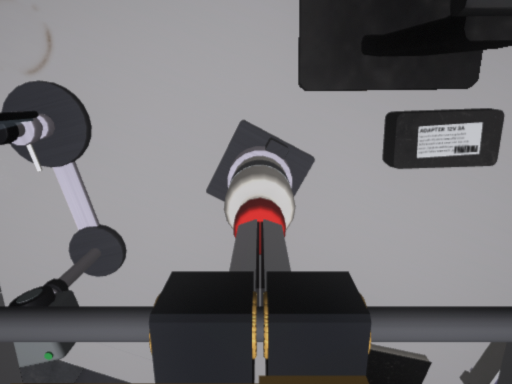

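The fingertips are on the cap at about (260,225) in the wrist view. The force is about 3.3 N, which means roughly 4 mm of travel, so I'll press to the stop.

```bash
python3 -m handwheel '{"delta_pos": [[0,0,1],[0,0,1],[0,0,0.6],[0,0,0],[0,0,0],[0,0,0],[0,0,0],[0,0,0]], "rotation": [[0,0,0],[0,0,0],[0,0,0],[0,0,0],[0,0,0],[0,0,0],[0,0,0],[0,0,0]], "claw": [1,1,1,1,1,1,1,1]}'
python3 - <<'E'
from bench import robot
for i in range(3):
  robot.snapshot("top")
  o=robot.get_obs();print(o["tool_pos"],o["wrist_force"])
E
```

```text
time: 5.5
tool_pos: [0.5838, -0.0268, 0.1563]
ee_rot: [-3.14, -0.001, -1.183]
wrist_force: [1.0, 0.4, 6.2]
width: 0.0002
[ 0.58381896 -0.02676835  0.15624943] [0.31969545 0.44161847 5.65452496]
[ 0.58381553 -0.0267658   0.15627038] [ 0.88242125 -0.80787776  6.09182568]
[ 0.58381198 -0.02675647  0.15625457] [1.27187707 0.11355114 5.90616182]
```

```bash
python3 -m handwheel '{"delta_pos": [[0,0,-15],[0,0,-30],[0,0,-35],[-42,-10,0],[-42,-10,0],[-42,-10,0],[-42,-10,0],[-42,-9,0]], "rotation": [[0,0,0],[0,0,0],[0,0,0],[0,0,-0.15],[0,0,0],[0,0,0],[0,0,0],[0,0,0]], "claw": [1,1,1,1,1,0,-1,-1]}' ; python3 -c "
from bench import robot
print(robot.get_obs()['tool_pos'],robot.get_obs()['ee_rot'])"
```

```text
time: 6.65
tool_pos: [0.5229, 0.1812, 0.2347]
ee_rot: [3.139, 0.001, -1.033]
wrist_force: [0.6, 0.0, -0.2]
width: 0.0271
[0.52290017 0.18118913 0.23470977] [ 3.13864820e+00  7.14228857e-04 -1.03309836e+00]
```

```bash
python3 -m handwheel '{"delta_pos": [[9,-25.6,0],[0,0,0],[0,0,0],[0,0,0],[0,0,0],[0,0,0],[0,0,0],[0,0,0]], "rotation": [[0,0,-0.1],[0,0,-0.18],[0,0,-0.18],[0,0,-0.18],[0,0,-0.18],[0,0,-0.18],[0,0,-0.18],[0,0,-0.18]], "claw": [-1,-1,-1,-1,-1,-1,-1,-1]}' 
python3 - <<'E'
from bench import robot
import pickle,cv2
for n in ["wrist","top"]:
    s=robot.snapshot(n); cv2.imwrite(f"pics/{n}3.png",s["color"][:,:,::-1])
    pickle.dump(s,open(n+"3.pkl","wb"))
o=robot.get_obs();print(o["tool_pos"],o["ee_rot"],o["width"],o["joint_positions"])
E
```

```text
time: 7.65
tool_pos: [0.55, 0.1853, 0.2346]
ee_rot: [-3.141, 0.003, 0.333]
wrist_force: [-0.5, 0.3, 0.2]
width: 0.0941
[0.55017005 0.185328   0.23467231] [-3.14152414e+00  2.84094932e-03  3.26648735e-01] 0.09363561115693136 [ 2.27397360e-01  1.54410586e-01  1.23904981e+00 -2.16842340e-04
  1.75096601e+00 -9.92898331e-02]
```

View pics/wrist3.png

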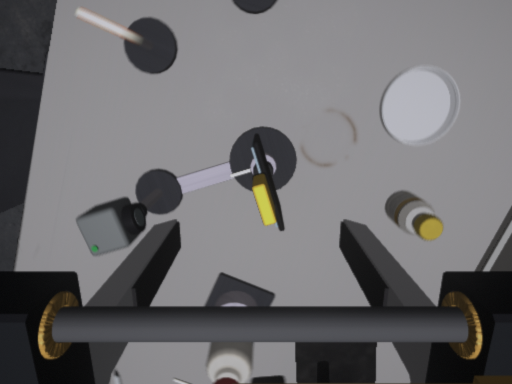

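View pics/top3.png

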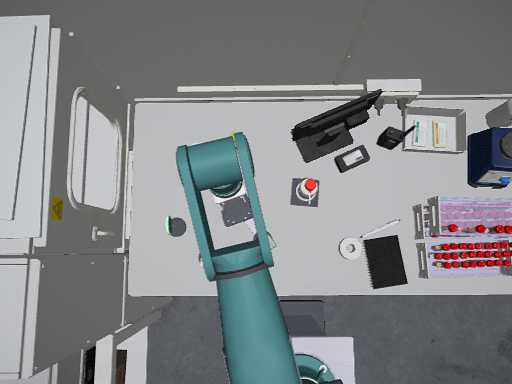

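The wrist view shows the tab at about (264,200), the post foot at (263,160), the camera at (110,228) and the pointer aimed at the camera.

```bash
python3 - <<'E'
from h import *
w=pickle.load(open("wrist3.pkl","rb"))
c=cv2.cvtColor(w["color"],cv2.COLOR_RGB2HSV);m=cv2.inRange(c,(22,150,60),(33,255,255))
ys,xs=np.nonzero(m);print(len(xs),cv2.minAreaRect(np.c_[xs,ys].astype(np.float32)))
z=cv2.resize(w["color"][100:280,60:320,::-1],None,fx=3,fy=3,interpolation=cv2.INTER_CUBIC);cv2.imwrite("pics/wz.png",z)
print("foot",onz(w,263,160,.01),"camfoot",onz(w,159,191,.01),"or foot",onz(w,150,46,.01),w["eye"])
E
```

```text
965 ((343.9214782714844, 219.49826049804688), (193.5628204345703, 46.39305877685547), 13.79948616027832)
foot [0.55190859 0.19032774 0.01      ] camfoot [0.43933556 0.10920142 0.01      ] or foot [0.38699235 0.27279403 0.01      ] [0.52561277 0.25839816 0.41344768]
```

View pics/wz.png

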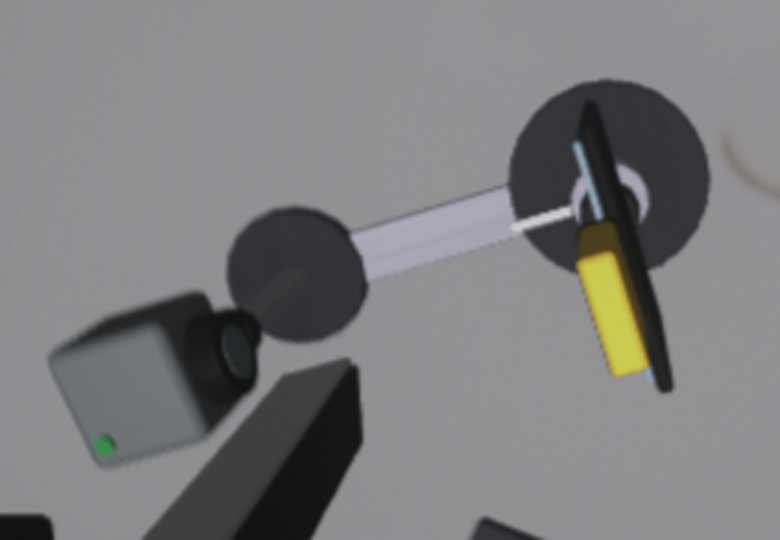

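```bash
python3 - <<'E'
from h import *
w=pickle.load(open("wrist3.pkl","rb"))
P=[onz(w,60+x/3,100+y/3,.188) for x,y in [(577,262),(612,252),(648,368),(612,377)]]
print(np.mean(P,0));
for a,b in [(0,3),(1,2)]:
    v=P[b]-P[a];print(np.linalg.norm(v),np.degrees(np.arctan2(v[1],v[0])))
E=[onz(w,60+x/3,100+y/3,.146) for x,y in [(590,102),(667,388)]]
v=E[1]-E[0];print("frame",E,np.linalg.norm(v),np.degrees(np.arctan2(v[1],v[0])))
a=onz(w,60+515/3,100+229/3,.02);b=onz(w,60+570/3,100+211/3,.02);v=a-b;print("ptr",a,np.degrees(np.arctan2(v[1],v[0])))
E
```

```text
[0.55191982 0.18939751 0.188     ]
0.030331824018726933 -54.98161053790665
0.03056118817844088 -54.14195104384953
frame [array([0.53124767, 0.23170773, 0.146     ]), array([0.57909132, 0.16079802, 0.146     ])] 0.08554064138864073 -55.99197470744705
ptr [0.52145536 0.16025281 0.02      ] -142.59222916108422
```

```bash
python3 -m handwheel '{"delta_pos": [[1.6,-2.3,0],[0,0,0],[0,0,20],[0,0,20],[0,0,20],[0,0,12],[0,0,6],[0,0,0]], "rotation": [[0,0,-0.15],[0,0,-0.14],[0,0,0],[0,0,0],[0,0,0],[0,0,0],[0,0,0],[0,0,0]], "claw": [-1,-1,-1,-1,-1,-1,-1,-1]}' 
python3 - <<'E'
from bench import robot
import pickle,cv2
for n in ["wrist"]:
    s=robot.snapshot(n); cv2.imwrite(f"pics/{n}4.png",s["color"][:,:,::-1])
    pickle.dump(s,open(n+"4.pkl","wb"))
o=robot.get_obs();print(o["tool_pos"],o["ee_rot"],o["width"],o["wrist_force"])
E
```

```text
time: 8.75
tool_pos: [0.5516, 0.1882, 0.1572]
ee_rot: [-3.141, 0.001, 0.616]
wrist_force: [-0.1, -0.5, -0.2]
width: 0.0943
[0.55195282 0.18829784 0.15786782] [ 3.14126263e+00 -5.63615176e-04  6.16385330e-01] 0.09399614958387688 [0.22626346 0.02219011 0.36144706]
```

View pics/wrist4.png

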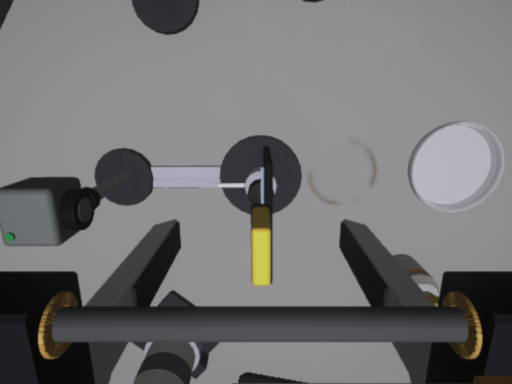

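The tab stands upright and centred between the fingers at (261,245), so I'll close on it.

```bash
python3 -m handwheel '{"delta_pos": [[0,0,0],[0,0,0],[0,0,0],[0,0,0],[0,0,0],[0,0,0],[0,0,0],[0,0,0]], "rotation": [[0,0,0],[0,0,0],[0,0,0],[0,0,0],[0,0,0],[0,0,0],[0,0,0],[0,0,0]], "claw": [1,1,1,1,1,1,1,1]}' 
python3 - <<'E'
from h import *
A=np.array([.5515,.1888])
for G in [(.4772,.3698),(.4784,.3728),(.4813,.3729)]:
  v=np.array(G)-A;g=np.degrees(np.arctan2(v[1],v[0]))
  for c in (215,216,215.4): print(G,g,np.hypot(*v),"turn",np.radians((c-g)/2))
E
```

```text
time: 9.8
tool_pos: [0.5517, 0.1883, 0.1573]
ee_rot: [3.142, 0.0, 0.617]
wrist_force: [0.2, -0.1, 0.1]
width: 0.0174
(0.4772, 0.3698) 112.31801460700552 0.19565656135177273 turn 0.8960693637962386
(0.4772, 0.3698) 112.31801460700552 0.19565656135177273 turn 0.9047960100562102
(0.4772, 0.3698) 112.31801460700552 0.19565656135177273 turn 0.8995600223002274
(0.4784, 0.3728) 111.66706397305725 0.1979889138310527 turn 0.9017499797114095
(0.4784, 0.3728) 111.66706397305725 0.1979889138310527 turn 0.9104766259713811
(0.4784, 0.3728) 111.66706397305725 0.1979889138310527 turn 0.9052406382153981
(0.4813, 0.3729) 110.8725744631493 0.1970300738466085 turn 0.9086832086216343
(0.4813, 0.3729) 110.8725744631493 0.1970300738466085 turn 0.917409854881606
(0.4813, 0.3729) 110.8725744631493 0.1970300738466085 turn 0.9121738671256231
```

```bash
python3 -m handwheel '{"delta_pos": [[0,0,0],[0,0,0],[0,0,0],[0,0,0],[0,0,0],[0,0,0],[0,0,0],[0,0,0]], "rotation": [[0,0,0],[0,0,0],[0,0,0],[0,0,0.05],[0,0,0.1],[0,0,0.1],[0,0,0.1],[0,0,0.1]], "claw": [1,1,1,1,1,1,1,1]}' 
python3 -m handwheel '{"delta_pos": [[0,0,0],[0,0,0],[0,0,0],[0,0,0],[0,0,0],[0,0,0],[0,0,0],[0,0,0]], "rotation": [[0,0,0.1],[0,0,0.1],[0,0,0.1],[0,0,0.1],[0,0,0.05],[0,0,0],[0,0,0],[0,0,0]], "claw": [1,1,1,1,1,1,1,1]}' 
python3 - <<'E'
from bench import robot
import pickle,cv2
for n in ["wrist","scene","top"]:
    s=robot.snapshot(n); cv2.imwrite(f"pics/{n}5.png",s["color"][:,:,::-1])
    pickle.dump(s,open(n+"5.pkl","wb"))
    if n=="scene": cv2.imwrite("pics/sz5.png",cv2.resize(s["color"][130:300,150:330,::-1],None,fx=3.5,fy=3.5,interpolation=cv2.INTER_CUBIC))
o=robot.get_obs();print(o["tool_pos"],o["ee_rot"],o["width"],o["wrist_force"],o["wrist_torque"])
E
```

```text
time: 10.8
tool_pos: [0.552, 0.1884, 0.1573]
ee_rot: [-3.141, -0.001, 0.164]
wrist_force: [2.0, 0.6, -0.3]
width: 0.0102
time: 11.8
tool_pos: [0.5519, 0.1884, 0.1574]
ee_rot: [-3.141, -0.0, -0.283]
wrist_force: [2.4, 1.9, -0.7]
width: 0.0098
[0.55193694 0.18840411 0.15735488] [-3.14124411e+00 -4.20873205e-04 -2.82793889e-01] 0.010065886564223135 [ 2.74371812  1.90181412 -1.36899348] [ 0.23172197 -0.50342222  0.07919489]
```

View pics/wrist5.png

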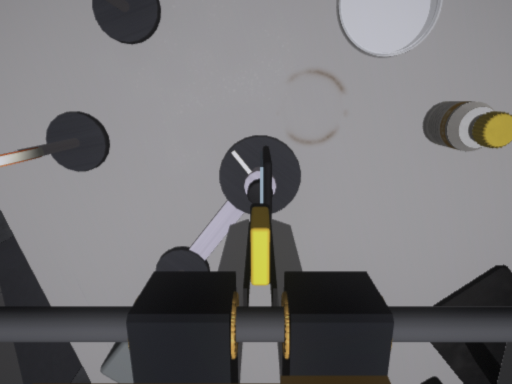

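View pics/sz5.png

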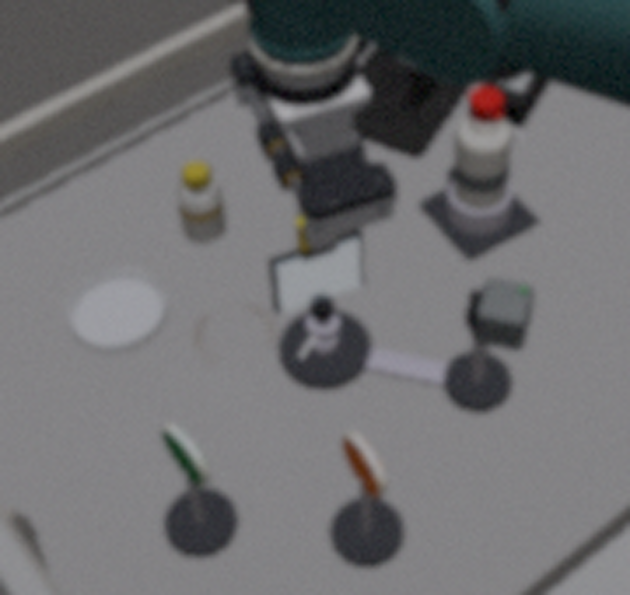

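```bash
python3 - <<'E'
from h import *
w=pickle.load(open("wrist5.pkl","rb"));s=pickle.load(open("scene5.pkl","rb"))
a=cv2.resize(w["color"][120:220,190:310,::-1],None,fx=5,fy=5,interpolation=cv2.INTER_CUBIC)
b=cv2.resize(s["color"][205:245,220:268,::-1],None,fx=12,fy=12,interpolation=cv2.INTER_CUBIC)
cv2.imwrite("pics/p5.png",a);cv2.imwrite("pics/q5.png",b)
print("green foot",onz(w,126,8,.008),"mfoot",onz(w,260,176,.008),"orange",onz(w,77,141,.008))
E
```

```text
green foot [0.47996928 0.37254671 0.008     ] mfoot [0.5522915  0.18953226 0.008     ] orange [0.38721627 0.27516269 0.008     ]
```

View pics/p5.png

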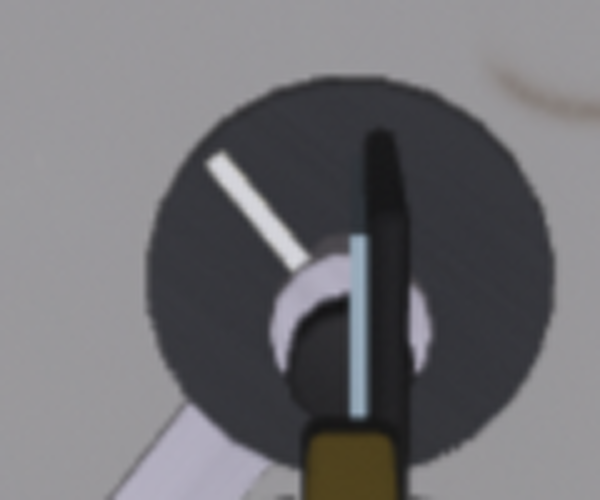

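View pics/q5.png

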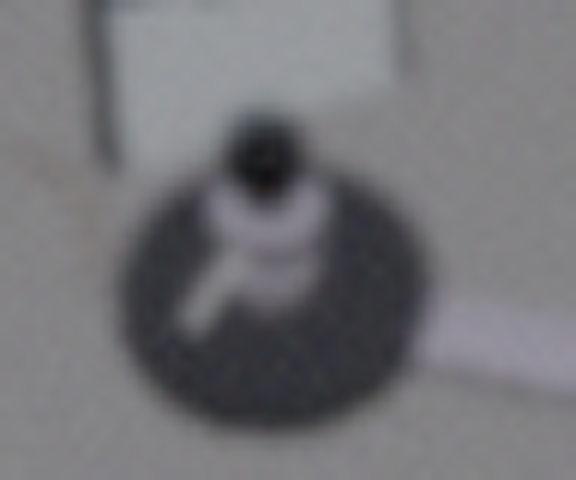

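```bash
python3 - <<'E'
from h import *
w=pickle.load(open("wrist5.pkl","rb"));s=pickle.load(open("scene5.pkl","rb"))
f=lambda x,y,z:onz(w,190+x/5,120+y/5,z)
g=lambda x,y,z:onz(s,220+x/12,205+y/12,z)
an=lambda v:np.degrees(np.arctan2(v[1],v[0]))
for z in (.015,.03,.045):
    t=f(214,158,z);b=f(301,267,z);print(z,"wrist",t,an(t-b),"scene",an(g(187,330,z)-g(240,260,z)))
print("tri tip",tri(w,(190+214/5,120+158/5),s,(220+187/12,205+330/12)))
c=np.array([.5520,.1890])
for G in [(.4800,.3725),(.4772,.3698),(.4813,.3729)]: print("green",an(np.array(G)-c))
# mirror glass edge
a=f(357,235,.146);b=f(357,415,.146);print("glass",an(a-b))
E
```

```text
0.015 wrist [0.53396014 0.22225091 0.015     ] 111.36009754499827 scene 110.2261398118547
0.03 wrist [0.53579506 0.22412878 0.03      ] 111.36009754499824 scene 110.22613981185464
0.045 wrist [0.53762999 0.22600665 0.045     ] 111.3600975449982 scene 110.22613981185506
tri tip (array([0.53688033, 0.22537556, 0.03821554]), np.float64(0.0004593201962000244))
green 111.42358127815149
green 112.47570225930792
green 111.02915947974626
glass 73.76065852849054
```

```bash
python3 - <<'E'
from h import *
from bench import robot
s=pickle.load(open("scene5.pkl","rb"));print("cap",blobs(s,(0,170,120),(5,255,255)));print("grn",blobs(s,(45,120,40),(85,255,255)))
robot.snapshot("top")
o=robot.get_obs();print(o["time"],o["ee_rot"],np.abs(o["qvel"]).max(),o["width"],o["wrist_force"])
print(robot.close_job())
E
```

```text
cap [([289.1, 158.1], [285, 155, 9, 8, 48])]
grn [([6.2, 147.4], [0, 142, 14, 12, 44]), ([200.6, 259.0], [199, 257, 4, 5, 5])]
12.0 [-3.14125293e+00 -4.04793736e-04 -2.82799269e-01] 0.0024248451193128527 0.009805027457400068 [ 3.08261904  1.18895698 -1.58673671]
the job is handed in; nothing more can be done
None
```

I pressed the duster cap down to its stop and let it spring back. I then pinched the yellow tab, turned the mirror about 0.90 rad clockwise and handed the job in at 12.0 s while still holding it. The hand-in gives no verdict, so these are my own last checks:

- **Cap press:** the force reached about 6 N, more than the 4.5 N spring. The tool was at z = 0.156 m, the cap's fully-down height. Afterwards the cap was back at its starting place in the scene image, within about 0.3 px.
- **Mirror angle:** the pointer reads 111.4° in the wrist view and 110.2° in the coarser scene view. The green marker bears 111.0–112.5°, depending on the view. The largest gap, about 2.3°, is within the roughly 5.8° that 20 mm allows.
- **Hold:** the fingers are closed on the tab at 9.8 mm opening, and the arm is still (joint speeds under 0.003 rad/s).
- **Other objects:** the green disc is within about 1 px of its starting place in the scene image. I saw no sign of the orange marker, bottle or dish moving. I did not recheck the label roll at the end.

One slip: I typed a stray rotation on the way to the mirror, which put the tool about 27 mm off. I corrected it before the grasp.

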